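# Take a damp reading on the wash ledge

### The job

Clear the tumbler off the mortar patch by nesting it fully into the other tumbler, then lift the damp meter from its dock and hold it upright with its nose inside the small ring marked on the patch and its wide side along the patch's long side. Press lightly, so that the sprung nose is pushed in about half way (about 3 N) and never hard against its stop, and finish while still holding the meter there. Leave the other toiletries where they are.

Things in the scene. Friction and masses are not known exactly. Their poses are not given: they have to be found in the camera images.
- cup_a_mid (a point): Translucent red tumbler upright on the mortar patch, over its spot. 78 mm high, 60 g; tapered below (38 mm diameter at the foot, 57 at top), straight collar 68 mm outer, 61 inner over the top 28 mm. Point: on the axis, 39 mm above the foot, 39 below the rim; z up. Fully nested, the collar's underside rests on the twin's rim: it sits 28 mm higher than the twin, its collar in sight
- cup_b_mid (a point): The other tumbler, identical, standing upright, mouth up and empty, by itself on the cement ledge; the point lies likewise 39 mm above its foot on the axis
- meter_mid (a point): Hand-held damp meter: black upright block 44 mm wide (x), 24 thick (y), 120 tall (z, up), 160 g; the point is its centre, 60 mm below its top. A sprung steel nose sticks out 20 mm below its underside. It starts upright in the dock, nose down, its upper 90 mm above the dock; it lifts straight out
- nose_tip (a point): Flat lower end of the meter's steel nose, 8 mm diameter, on the meter's axis; 80 mm below the meter's centre when the nose is not pressed
- nose (a joint): How far the sprung nose is pushed into the meter, m: 0 fully out, 0.012 fully in. Pushing force about 1.2 N as it starts to move, 3 N at 0.006 (half way), 4.8 N at 0.012, then a hard stop
- spot (a point): The marked spot: centre of a small dark ring (28 mm inner diameter) where two scored lines cross, in the middle of a pale rectangular mortar patch 150 mm long (x) by 100 wide (y), 4 mm thick, fixed on the ledge; the point lies on its upper face. At first a tumbler stands on it; the line ends show beyond it
- dock: Grey plastic dock fixed on the ledge that holds the meter: foot 110 x 80 x 4 mm, socket 70 x 40 mm outside, 56 mm high, its pocket 48 x 28 mm and 30 mm deep with the meter's underside 26 mm above the ledge; origin under its centre, x along the meter's wide side
- toothbrush: Bystander, not to be disturbed: blue toothbrush lying flat, 190 x 11 x 16 mm; origin at the centre of its underside
- tongue_cleaner: Bystander, not to be disturbed: U of 5 mm steel wire lying flat, 145 x 24 x 5 mm; origin at the centre of its underside
- soap_box: Bystander, not to be disturbed: closed soap box, 74 x 104 x 36 mm; origin at the centre of its underside
- tube: Bystander, not to be disturbed: closed plastic tube lying flat, 145 x 44 x 22 mm; origin at the centre of its underside
- jar: Bystander, not to be disturbed: closed jar, 56 diameter, 60 high mm; origin at the centre of its underside
- mug: Bystander, not to be disturbed: white mug with a handle, 80 diameter, 90 high mm; origin at the centre of its underside
- nail_brush: Bystander, not to be disturbed: wooden nail brush, 40 x 85 x 28 mm; origin at the centre of its underside

How it is judged:
On the way:
1. the tumbler from the patch is nested fully in the other one, which stands upright on the ledge, and both are let go (horizontal distance between cup_a_mid and cup_b_mid below 0.006 m and z of cup_a_mid in the frame of cup_b_mid between 0.022 and 0.032 m and angle between each of cup_a_mid, cup_b_mid's own z axis and vertical below 0.12 rad and height (world z) of cup_b_mid below 0.046 m and contact force between the arm and cup_a below 0.05 N and contact force between the arm and cup_b below 0.05 N), for 0.2 s.
At the end, for the whole second after the job is handed in: Tumblers nested (axes within 6 mm, upper one 22-32 mm higher), upright within 7 deg, untouched, on ledge or patch. Meter held in the fingers at rest, upright within 7 deg, wide side within 11 deg of patch's long side, nose within 10 mm of spot, pushed in 2-10.5 mm, pressing with 1-6.5 N (all of step 1 and angle between meter_mid's own z axis and vertical below 0.12 rad and angle between the x axis of meter_mid and the x axis of spot, either way round below 0.2 rad and height (world z) of meter_mid above 0.07 m and horizontal distance between nose_tip and spot below 0.01 m and value of joint nose between 0.002 and 0.0105 m and contact force between meter and patch between 1 and 6.5 N and contact force between the fingers and meter above 1 N and linear speed of meter below 0.02 m/s); the arm keeps its last pose, push and grip.
It fails at once if the meter pressed on the patch with more than 15 N (contact force between meter and patch above 15 N).
It fails at once if one of the other toiletries moved by more than 25 mm (distance of any of toothbrush, tongue_cleaner, soap_box, tube, jar, mug, nail_brush from where it was at the start of the episode above 0.025 m).
It also fails if it takes over 72 s, if anything falls off the work surface, if the arm or the gripper's body presses on something with over 40 N, if the wrist force passes 120 N, or if a joint passes its speed limit or range.

### The arm

A 7-joint arm with a two-finger parallel gripper is mounted at the origin on the work surface. World frame = base frame: x ahead of the robot, y to its left, z up, the work surface at z = 0. Lengths are in m, angles in rad, forces in N, time in s.
With the tool pointing down it reaches from about 0.425 to 0.825 m from the base axis. Payload 3.6 kg.
Tool frame: the origin (TCP) lies where the fingers leave the gripper's body, on its centre line; the fingertips stand 84 mm ahead of it and the grasp point (between the pads) lies 65 mm ahead of it (ctrl.tip_reach is the distance from the TCP to the fingertips, in m); z points along the fingers, y is the line along which they close (so a half turn about z gives the same grasp; the last joint's range is limited). The gripper opens to 93 mm and grips with 3 to 60 N. Pads are 15 mm wide; open, the fingers measure 128 mm over their backs; the gripper's body (75 mm by 188 mm) begins 65 mm behind the grasp point.
Start: joints at [-1.276, 0.615, -0.013, 1.423, 0.008, 1.103, -0.04], TCP at [0.206, 0.617, 0.303] pointing down, gripper open.
Joint ranges: [-3.12, 3.12], [-0.3, 2.06], [-1.34, 1.32], [0.26, 2.42], [-1.36, 4.5], [0.01, 1.98], [-2.84, 2.84]. Speed limits (rad/s): [2.79, 2.79, 3.14, 3.14, 3.14, 3.14, 3.14].

### API

Orientations are given as a unit quaternion [w, x, y, z].
In Python, from workcell import ctrl, vision, spot_in, masks_of, tip_of gives the robot as it stands. Calls block until the motion is done:
- ctrl.move_ptp(position, orientation): joint-space move of the TCP to a pose.
- ctrl.move_linear(position, frame=None, rate=0.15, contact_N=None): straight line of the TCP; frame=None keeps the orientation; rate is the mean speed in m/s. With contact_N (N) it stops when the force on the tool has changed by that much, and returns True; else False.
- ctrl.move_joints(angles): joint-space move.
- ctrl.move_gripper(opening, newtons=None): opening from 0.0 (shut) to 1.0 (fully open); newtons is the grip in N (None keeps the last); returns when the fingers have stopped.
- ctrl.wait(seconds).
- ctrl.inverse_kinematics(position, orientation): joint angles nearest the present ones, or None.
- ctrl.observe(): the state.
- vision.grab_frame(name): name is "scene" or "top" or "wrist"; returns (picture, depth): 384x512x3 uint8, blue, green, red; 384x512 float32, m along the optical axis (not along the pixel's ray), 0 where there is no reading.
- vision.camera_model(name): a dict with "fovy" (degrees; the focal length in pixels is half the picture's height over the tangent of half this angle, whatever the lens; pixels are square), "cx", "cy" (the principal point, pixels), "extrinsics" (4x4, takes a point from world to camera coordinates); the wrist camera has in their place "T_tool_cam" (4x4, takes a point from camera to tool coordinates, whose origin is the TCP and whose axes are the flange's). Camera axes: x right, y down, z forward; pixel columns grow to the right and rows downward; lengths in m; the calibration is good to about 2 mm. The wrist camera is an equidistant fisheye: a pixel r from the principal point sees the ray r / f radians off the axis. A picture is of the moment at which its call begins: read the wrist's pose just before it. camera_model takes no time and is no camera call.
A pose or a line that the arm cannot do raises ctrl.Unreachable and nothing moves.
- ctrl.sign_off(): hands the job in; it is judged then, once.
Trained networks look in the newest picture that a camera, given by its name, has taken for a name from the list of things; names that differ only in an ending like _2 or _b are one class to them, and where a whole thing is asked for, a point or a joint stands for the part that bears it (a point fixed in the world has none). Each returns a list of dicts, best first, with "score" (0 to 1); they miss things now and then, are a little off and sometimes report something else, mostly with a low value. They report only what shows in the picture. A call takes as long as a camera call.
- spot_in(camera, target): "bbox" ([left, top, right, bottom] in pixels, round what is visible of it).
- masks_of(camera, target): "region" (384x512 bool, what is visible of it) and "bbox" ([left, top, right, bottom] in pixels, round what is visible of it).
- tip_of(camera, target): "position" ([column, row] in pixels: a listed point, or the origin of a listed thing).
The state is a dict: "time": time; "joint_positions": joint angles; "joint_velocities": joint speeds; "joint_torque": joint torques, N m; "tool_pos": TCP position; "ee_rot": TCP orientation; "ft_force": force on the tool from outside, world axes, zero at the start; "ft_torque": the same for the moment, N m; "opening": opening from 0.0 (shut) to 1.0 (fully open); "gripper_force": force on a finger pad.
Only numpy, scipy, OpenCV 4.12 (cv2) and the standard library are available. Lean on these libraries where they do the work, as an engineer would, in place of code of your own. Each camera call takes 0.05 s, during which the arm holds its last target. There are 200 camera calls.

## Working session

There is one attempt and no reset: what is moved stays moved. The work goes in short steps, each a Python script; the robot and the scene stay as the last script left them, time stands still between calls to the robot, and variables do not carry over. Pictures are saved under pics/ and viewed, at most 10 in all, crops included, and the job is handed in when it is done.

```bash
mkdir -p pics; ls; python3 - <<'E'
from workcell import ctrl, vision, spot_in, masks_of, tip_of
import cv2, numpy as np
for n in ("scene","top"):
    im,d=vision.grab_frame(n); cv2.imwrite(f"pics/{n}0.png",im)
    print(n,vision.camera_model(n))
    for t in ("cup_a_mid","meter_mid","spot","dock"):
        print(t,[(np.round(r["position"],1),round(r["score"],2)) for r in tip_of(n,t)][:4])
print(vision.camera_model("wrist")); o=ctrl.observe(); print(o)
a=cv2.imread("pics/scene0.png");b=cv2.imread("pics/top0.png")
E
```

```text
pics
scene {'fovy': 43.26355296820569, 'cx': 255.2244494104241, 'cy': 196.23945196514777, 'extrinsics': array([[-0.74686302,  0.66496908, -0.00342754,  0.44199052],
       [ 0.39481378,  0.43927754, -0.8069432 , -0.17132084],
       [-0.53508663, -0.60402928, -0.59061911,  1.86016629],
       [ 0.        ,  0.        ,  0.        ,  1.        ]])}
cup_a_mid [(array([347.4, 234.6]), 0.84)]
meter_mid [(array([269.9, 193.7]), 0.88)]
spot [(array([343.8, 246.3]), 0.76)]
dock [(array([268.3, 214.2]), 0.67)]
top {'fovy': 51.352724816713234, 'cx': 253.38195479697828, 'cy': 183.58083390970543, 'extrinsics': array([[ 0.03031247, -0.99949964,  0.00903434, -0.02114453],
       [-0.99540397, -0.03100723, -0.09060625,  0.6065555 ],
       [ 0.09084105, -0.00624632, -0.99584582,  1.10837905],
       [ 0.        ,  0.        ,  0.        ,  1.        ]])}
cup_a_mid [(array([155.3, 221.1]), 0.94), (array([153.8, 223.4]), 0.73)]
meter_mid [(array([241.2, 205.3]), 0.5)]
spot [(array([152.9, 221.2]), 0.94)]
dock [(array([245.6, 201.7]), 0.84), (array([154.9, 220.6]), 0.73)]
{'fovy': 65.70646984690485, 
[... 467 characters left out ...]
169 , -0.0125773 ,  1.42344197,  0.00810529,
        1.10334386, -0.04039278]), 'joint_velocities': array([ 5.19973926e-05, -6.41074916e-04,  5.88351443e-04,  1.41031362e-03,
       -1.02454026e-03, -1.21524217e-03, -2.68577335e-04]), 'joint_torque': array([-5.87078866e-04, -4.58394849e+01,  2.08965149e-01, -1.65861636e+01,
       -6.09554700e-02,  1.39746146e-02,  8.63398236e-05]), 'tool_pos': array([0.20555512, 0.61661313, 0.30271535]), 'ee_rot': array([-1.35469279e-05,  1.60184604e-01,  9.87087074e-01, -2.83390899e-05]), 'ft_force': array([0.69982478, 0.53164343, 0.07432259]), 'ft_torque': array([ 0.0183901 ,  0.03328185, -0.00266833]), 'gripper_force': 0.0, 'opening': 0.9986606906031814}
```

View pics/top0.png

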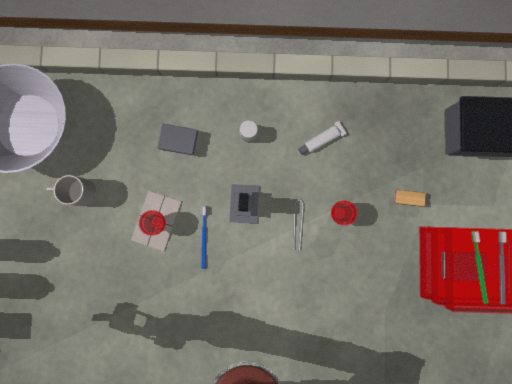

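View pics/scene0.png

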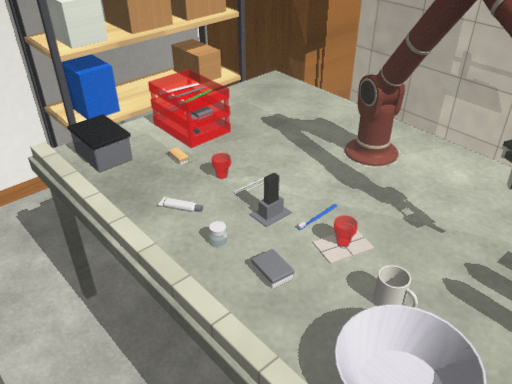

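The top view shows cup A on the patch at about (152,222), cup B at (344,212), the meter in its dock at (244,203), and the toothbrush at (205,238). Next come rough positions, then a wrist look from above each item.

```bash
cat > h.py <<'E'
from workcell import ctrl, vision, spot_in, masks_of, tip_of
import cv2, numpy as np
from scipy.spatial.transform import Rotation as R
def quat(yaw):  # tool down; tool x at heading yaw
    q=(R.from_euler('z',yaw)*R.from_euler('x',np.pi)).as_quat(); return q[[3,0,1,2]]
def pose(o): 
    T=np.eye(4); q=o["ee_rot"]; T[:3,:3]=R.from_quat(np.r_[q[1:],q[0]]).as_matrix(); T[:3,3]=o["tool_pos"]; return T
def cam(name,o=None):
    m=vision.camera_model(name); f=192/np.tan(np.radians(m["fovy"])/2)
    T=pose(o)@m["T_tool_cam"] if name=="wrist" else np.linalg.inv(m["extrinsics"])
    return dict(f=f,c=np.array([m["cx"],m["cy"]]),T=T,fish=name=="wrist")
def plane(c,px,z):  # pixels -> world points on height z
    p=(np.atleast_2d(px).astype(float)-c["c"])/c["f"]
    if c["fish"]:
        r=np.linalg.norm(p,axis=1,keepdims=True)+1e-9; d=np.c_[p/r*np.sin(r),np.cos(r)]
    else: d=np.c_[p,np.ones(len(p))]
    d=d@c["T"][:3,:3].T; o=c["T"][:3,3]
    return o+d*((z-o[2])/d[:,2])[:,None]
def rect(c,mask,z):
    cs,_=cv2.findContours(mask.astype(np.uint8),cv2.RETR_EXTERNAL,cv2.CHAIN_APPROX_NONE)
    k=max(cs,key=cv2.contourArea)[:,0]
    return plane(c,k,z)[:,:2]
def look(x,y,z,yaw): # put wrist camera above x,y with TCP height z
    off=R.from_euler('z',yaw).apply([0.083,0,0])
    ctrl.move_ptp([x-off[0],y-off[1],z],quat(yaw)); ctrl.wait(0.3)
    o=ctrl.observe(); im,d=vision.grab_frame("wrist"); return im,d,cam("wrist",o)
E
python3 - <<'E'
from h import *
im,d=vision.grab_frame("top"); c=cam("top")
for t,z in (("cup_a_mid",.08),("meter_mid",.146),("dock",.004),("toothbrush",.01),("tongue_cleaner",.005),("soap_box",.036),("tube",.02),("jar",.06),("mug",.09)):
    for r in masks_of("top",t)[:3]:
        p=rect(c,r["region"],z).astype(np.float32); print(t,round(r["score"],2),np.round(cv2.minEnclosingCircle(p),3).tolist() if 0 else [np.round(q,3) for q in cv2.minAreaRect(p)])
E
```

```text
cup_a_mid 0.91 [array([0.49 , 0.267]), array([0.066, 0.071]), np.float64(20.326)]
cup_a_mid 0.36 [array([ 0.577, -0.427]), array([0.085, 0.039]), np.float64(85.418)]
cup_a_mid 0.29 [array([0.553, 0.024]), array([0.046, 0.027]), np.float64(1.807)]
meter_mid 0.47 [array([0.551, 0.022]), array([0.041, 0.023]), np.float64(1.807)]
meter_mid 0.47 [array([0.704, 0.195]), array([0.094, 0.068]), np.float64(81.391)]
dock 0.74 [array([0.552, 0.023]), array([0.08 , 0.107]), np.float64(88.909)]
toothbrush 0.6 [array([0.428, 0.134]), array([0.11 , 0.009]), np.float64(2.404)]
tongue_cleaner 0.68 [array([ 0.528, -0.124]), array([0.04 , 0.003]), np.float64(1.209)]
soap_box 0.67 [array([0.727, 0.216]), array([0.104, 0.075]), np.float64(81.717)]
tube 0.83 [array([ 0.74 , -0.198]), array([0.043, 0.144]), np.float64(35.613)]
jar 0.89 [array([0.753, 0.019]), array([0.06 , 0.048]), np.float64(1.703)]
mug 0.95 [array([0.569, 0.484]), array([0.08 , 0.129]), np.float64(1.756)]
mug 0.68 [array([0.716, 0.207]), array([0.104, 0.072]), np.float64(81.418)]
```

```bash
python3 - <<'E'
from h import *
for n,(x,y) in dict(b=(.505,-.24),m=(.552,.023),a=(.49,.267)).items():
    im,d,c=look(x,y,.32,np.pi); cv2.imwrite(f"pics/w_{n}.png",im); np.savez(f"w_{n}.npz",T=c["T"],d=d)
    print(n,ctrl.observe()["time"])
    for t,z in ((("meter_mid",.146),("dock",.004)) if n=="m" else (("cup_a_mid",.078+.004*(n=="a")),)):
        for r in masks_of("wrist",t)[:2]:
            p=rect(c,r["region"],z).astype(np.float32); print(t,round(r["score"],2),[np.round(q,4) for q in cv2.minEnclosingCircle(p)],[np.round(q,4) for q in cv2.minAreaRect(p)])
ims=[cv2.imread(f"pics/w_{n}.png") for n in "amb"]
cv2.imwrite("pics/all.png",cv2.resize(np.vstack([np.hstack(ims[:2]),np.hstack([ims[2],ims[2]*0])]),(800,600)))
E
```

```text
b 4.625
m 6.0667
meter_mid 0.86 [array([0.5503, 0.0229]), np.float64(0.0234)] [array([0.5504, 0.0233]), array([0.0237, 0.043 ]), np.float64(89.6055)]
dock 0.57 [array([0.5507, 0.0221]), np.float64(0.0676)] [array([0.5511, 0.0224]), array([0.0827, 0.112 ]), np.float64(88.1913)]
a 7.5083
cup_a_mid 0.95 [array([0.4889, 0.2696]), np.float64(0.0338)] [array([0.4887, 0.27  ]), array([0.0656, 0.0654]), np.float64(63.4064)]
```

View pics/all.png

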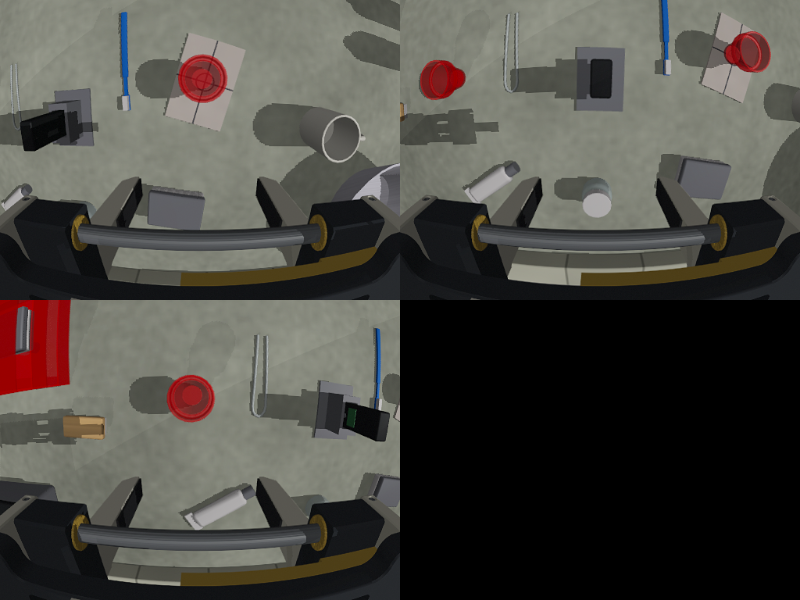

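The three wrist views each show the target clearly: cup A at about (260,101) full-res on the tilted patch, the meter at (256,100), and cup B at (243,125). The network missed cup B, so I'll segment both cups by colour and then pick A.

```bash
cat >> h.py <<'E'
def redcup(im,c,z,px=None):
    b,g,r=[im[...,i].astype(int) for i in range(3)]
    n,l,s,ce=cv2.connectedComponentsWithStats(((r>80)&(r>2*g)&(r>2*b)).astype(np.uint8))
    k=min((i for i in range(1,n) if s[i,4]>800),key=lambda i:np.linalg.norm(ce[i]-px))
    (cx,cy),rad=cv2.minEnclosingCircle(rect(c,l==k,z).astype(np.float32)); return cx,cy,rad
E
python3 - <<'E'
from h import *
o=ctrl.observe(); res={}
for n,px,z in (("b",(243,125),.078),("a",(260,101),.082)):
    c=cam("wrist",o); c["T"]=np.load(f"w_{n}.npz")["T"]
    res[n]=redcup(cv2.imread(f"pics/w_{n}.png"),c,z,px); print(n,np.round(res[n],4))
np.save("cups.npy",[res["a"],res["b"]])
x,y,_=res["a"]; q=quat(np.pi); zt=.004+.070+.065
ctrl.move_ptp([x,y,zt+.10],q); ctrl.move_gripper(1.0)
print("hit",ctrl.move_linear([x,y,zt],rate=.08,contact_N=6))
ctrl.move_gripper(0,8); o=ctrl.observe(); print(o["opening"],o["gripper_force"],o["tool_pos"],o["time"])
print(ctrl.move_linear([x,y,zt+.13],rate=.12)); o=ctrl.observe(); print(o["opening"],o["gripper_force"],o["ft_force"])
im,d=vision.grab_frame("wrist"); cv2.imwrite("pics/lift.png",im)
E
```

```text
b [ 0.5314 -0.2521  0.0335]
a [0.489  0.27   0.0336]
hit False
0.7333297154435984 8.000066906679422 [0.48911636 0.2700947  0.13913181] 10.2417
False
0.7315013793766444 7.999850681517273 [-0.4789557   0.04646202 -0.26449508]
```

View pics/lift.png

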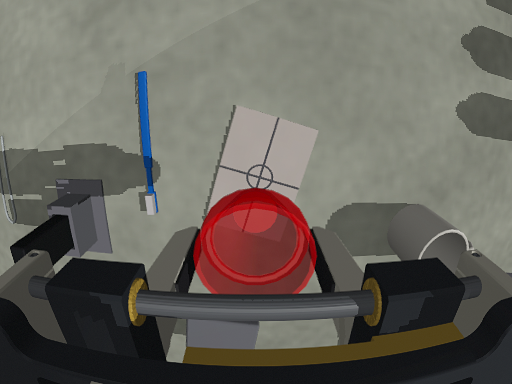

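The cup is held and lifted. The spot ring shows at (260,177), and the patch is clear of cup A. I'll carry it over high and nest it.

```bash
python3 - <<'E'
from h import *
(ax,ay,_),(x,y,_)=np.load("cups.npy"); q=quat(np.pi); z0=.070+.065   # TCP above foot
ctrl.move_linear([ax,ay,z0+.21],rate=.15)
ctrl.move_ptp([x,y,z0+.21],q)
ctrl.move_linear([x,y,z0+.09],rate=.12); ctrl.wait(.2)
f0=ctrl.observe()["ft_force"]
h=ctrl.move_linear([x,y,z0+.026],rate=.04,contact_N=4)
o=ctrl.observe(); print(h,o["tool_pos"]-[x,y,z0],o["ft_force"]-f0,o["opening"],o["time"])
E
```

```text
True [-2.42042596e-06 -8.01872306e-06  2.79005192e-02] [0.42300694 0.385266   4.47465867] 0.7302006860868216 16.8667
```

Contact came at 27.9 mm, which is fully nested. I'll release, retreat, and check. Then I'll look straight down at the spot.

```bash
python3 - <<'E'
from h import *
(ax,ay,_),(x,y,_)=np.load("cups.npy")
ctrl.move_gripper(1.0); p=ctrl.observe()["tool_pos"]
ctrl.move_linear([x,y,p[2]+.11],rate=.12)
im,d,c=look(x,y,.34,np.pi); cv2.imwrite("pics/nest.png",im)
print(redcup(im,c,.106,(255,100)))
im2,d,c=look(ax,ay,.34,np.pi); cv2.imwrite("pics/spot.png",im2); np.save("spotT.npy",c["T"])
for r in tip_of("wrist","spot")[:2]: print(r["score"],r["position"],plane(c,[r["position"]],.004))
g=im2.astype(int); hsv=cv2.cvtColor(im2,cv2.COLOR_BGR2HSV)
print(im2[105,230],im2[60,200],ctrl.observe()["time"])
cv2.imwrite("pics/both.png",cv2.resize(np.hstack([im,im2]),(800,300)))
E
```

```text
(0.5311583876609802, -0.25244224071502686, 0.03353505954146385)
0.62 [259.0, 106.1] [[0.49550317 0.27529502 0.004     ]]
0.38 [28.0, 124.7] [[ 0.49789062 -0.12229274  0.004     ]]
[147 153 161] [114 125 123] 21.725
```

View pics/both.png

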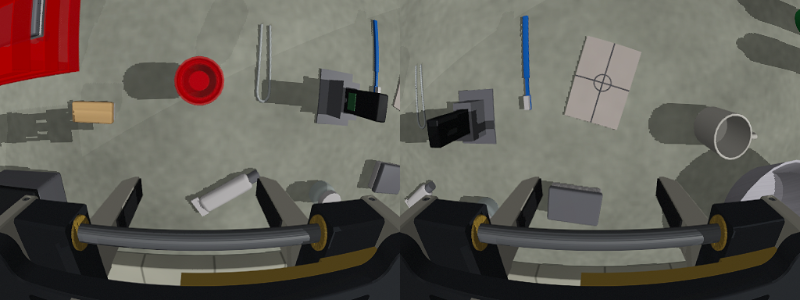

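The tumblers are nested and concentric, with the upper rim at the expected radius for z=0.106. The bare patch shows its ring at (259,106) full-res. Next I'll get the patch angle and pick the meter.

```bash
python3 - <<'E'
from h import *
im=cv2.imread("pics/spot.png"); c=cam("wrist",ctrl.observe()); c["T"]=np.load("spotT.npy")
g=im.astype(int); m=((g[...,2]-g[...,0]>4)&(g[...,2]>120)).astype(np.uint8)
m=cv2.morphologyEx(m,cv2.MORPH_CLOSE,np.ones((7,7))); n,l,s,ce=cv2.connectedComponentsWithStats(m)
k=l[98,250]or l[112,250]; p=rect(c,l==k,.004).astype(np.float32); r=cv2.minAreaRect(p)
b=cv2.boxPoints(r); e=max((b[1]-b[0],b[2]-b[1]),key=np.linalg.norm); a=np.arctan2(e[1],e[0]); a=(a+np.pi/2)%np.pi-np.pi/2
print(r,"angle",a); np.save("patch.npy",[*r[0],a])
mx,my=.5504,.0231; q=quat(np.pi)
ctrl.move_ptp([mx,my,.29],q); ctrl.wait(.2)
print(ctrl.move_linear([mx,my,.165],rate=.08,contact_N=6))
ctrl.move_gripper(0,30); o=ctrl.observe(); print(o["opening"]*93,o["gripper_force"],o["tool_pos"],o["ft_force"])
print(ctrl.move_linear([mx,my,.165+.12],rate=.08)); o=ctrl.observe(); print(o["opening"]*93,o["gripper_force"],o["ft_force"],o["time"])
im,d=vision.grab_frame("wrist"); cv2.imwrite("pics/meter.png",im)
E
```

```text
((0.5468659996986389, 0.2595236599445343), (1.071905493736267, 0.5323983430862427), 85.54945373535156) angle 1.4931198
False
24.00916041021171 29.841155111789703 [0.55039974 0.02312681 0.16497719] [ 0.19270266 -0.39950664  1.09270593]
False
24.271511982199467 29.841326773166656 [ 0.19342149 -0.69757633 -1.36814108] 27.3583
```

View pics/meter.png

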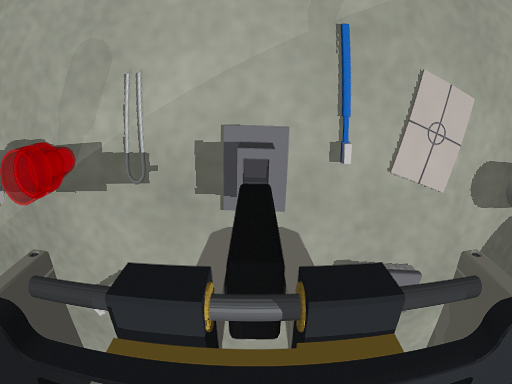

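The meter is held upright and clear of the dock. The patch mask leaked into the ledge, so I'll segment again using r>g.

```bash
python3 - <<'E'
from h import *
im=cv2.imread("pics/spot.png"); c=cam("wrist",ctrl.observe()); c["T"]=np.load("spotT.npy")
g=im.astype(int); m=((g[...,2]-g[...,1]>3)&(g[...,2]>110)).astype(np.uint8)
m=cv2.morphologyEx(m,cv2.MORPH_CLOSE,np.ones((7,7))); n,l,s,ce=cv2.connectedComponentsWithStats(m)
k=l[98,245]; p=rect(c,l==k,.004).astype(np.float32); r=cv2.minAreaRect(p)
b=cv2.boxPoints(r); e=max((b[1]-b[0],b[2]-b[1]),key=np.linalg.norm); a=np.arctan2(e[1],e[0]); a=(a+np.pi/2)%np.pi-np.pi/2
print(r,"angle",a); np.save("patch.npy",[*r[0],a])
E
```

```text
((0.49479350447654724, 0.27483415603637695), (0.10045608878135681, 0.15012507140636444), 73.32416534423828) angle -0.29104817
```

```bash
python3 - <<'E'
from h import *
x,y,a=np.load("patch.npy"); x,y=(x+.4955)/2,(y+.2753)/2; q=quat(np.pi+a+.003)
ctrl.move_ptp([x,y,.285],q); ctrl.move_linear([x,y,.180],rate=.1); ctrl.wait(.4)
f0=ctrl.observe()["ft_force"][2]
h=ctrl.move_linear([x,y,.156],rate=.015,contact_N=1.6); ctrl.wait(.3)
o=ctrl.observe(); print(h,o["tool_pos"],o["ft_force"][2]-f0)
z=o["tool_pos"][2]
while z>.1545:
    F=ctrl.observe()["ft_force"][2]-f0
    if F>2.9: break
    z-=.001; ctrl.move_linear([x,y,z],rate=.015); ctrl.wait(.2)
o=ctrl.observe(); print(z,o["ft_force"][2]-f0,o["opening"]*93,o["gripper_force"],o["time"])
im,d=vision.grab_frame("scene"); cv2.imwrite("pics/end.png",cv2.resize(im[150:300,170:420],(800,480),interpolation=cv2.INTER_CUBIC))
for t in ("nose_tip","spot"): print(t,[(r["score"],plane(cam("scene"),[r["position"]],.004)) for r in tip_of("scene",t)[:1]])
E
```

```text
True [0.49456896 0.27501462 0.16042606] 2.6836877908426917
0.15642605717917712 3.3959294496554366 24.16926798905235 29.842170774936676 33.2667
nose_tip []
spot [(0.6, array([[0.4972778 , 0.27463002, 0.004     ]]))]
```

View pics/end.png

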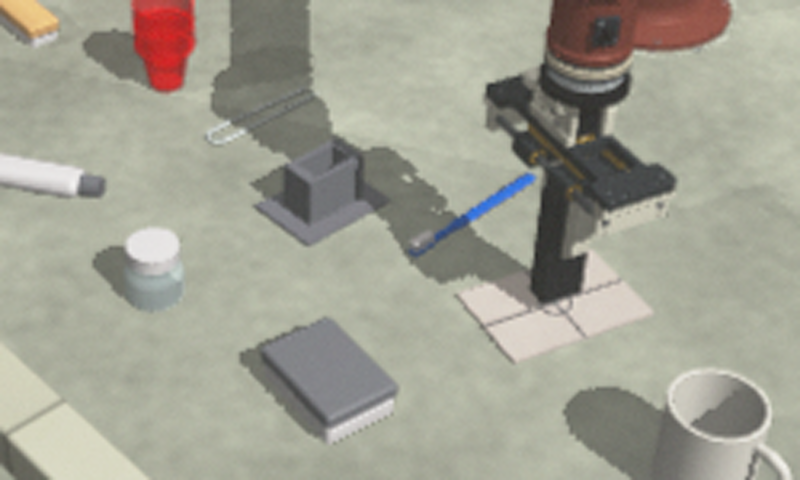

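The end view shows the tumblers nested and standing. The meter is upright over the ring, with its underside at about (558,295) in the crop. Travel of about 6.6 mm and a force of 3.4 N agree, so I'm handing in.

```bash
python3 -c "
from workcell import ctrl
print(ctrl.sign_off())"
```

```text
the job is handed in; nothing more can be done
None
```

The job is handed in (no verdict came back): the tumblers are nested and released, and the meter is held upright on the marked spot, pressing at about 3.4 N with the nose in by roughly 6.6 mm, reckoned from arm travel.

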